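# Stand the adjusting drivers in their holder

### The arm

A 7-joint arm with a two-finger parallel gripper is mounted at the origin on the work surface. World frame = base frame: x ahead of the robot, y to its left, z up, the work surface at z = 0. Lengths are in m, angles in rad, forces in N, time in s.
With the tool pointing down it reaches from about 0.425 to 0.875 m from the base axis. Payload 8.4 kg.
Tool frame: the origin (TCP) lies on the centre line of the jaws, within the pads' length; the fingertips stand manip.tip_reach ahead of it and the grasp point (between the pads) lies 5 mm behind it (manip.tip_reach is the distance from the TCP to the fingertips, in m); z points along the fingers, y is the line along which they close (so a half turn about z gives the same grasp; the last joint's range is limited). The gripper opens to 87 mm and grips with 3 to 60 N. Pads are 19 mm wide; open, the fingers measure 117 mm over their backs; the gripper's body (75 mm by 190 mm) begins 51 mm behind the grasp point.
Start: joints at [-0.099, 0.333, 0.04, 1.465, -0.013, 1.343, -0.059], TCP at [0.65, -0, 0.237] pointing down, gripper open.
Joint ranges: [-2.58, 2.58], [-0.38, 2.09], [-1.3, 1.39], [0.25, 2.4], [-1.5, 4.64], [0.08, 2.09], [-2.65, 2.65]. Speed limits (rad/s): [2.22, 2.22, 2.79, 2.79, 3.14, 3.14, 3.14].

### API

Orientations are given as a rotation vector (axis times angle).
In Python, from bench import manip gives the robot as it stands. The module is installed in compiled form; this text tells all that it offers. Calls block until the motion is done:
- manip.reach(position, orientation): joint-space move of the TCP to a pose.
- manip.move_linear(position, rot=None, vel=0.15): straight line of the TCP; rot=None keeps the orientation; vel is the mean speed in m/s.
- manip.goto_joints(angles): joint-space move.
- manip.set_gripper(opening): finger opening in m; the grip force is fixed at half the most; returns when the fingers have stopped.
- manip.dwell(seconds).
- manip.ik(position, orientation): joint angles nearest the present ones, or None.
- manip.state(): the state.
- manip.capture(name): name is "scene" or "side" or "wrist"; returns a dict with "frame" (384x512x3 uint8, red, green, blue), "z_map" (384x512 float32, m along the optical axis (not along the pixel's ray), 0 where there is no reading), "K" (3x3 intrinsics, pixels), "dist" ([k1, k2, p1, p2, k3] as OpenCV has them; the pictures are not rectified), "world_from_camera" (4x4, takes a point from camera to world coordinates). Camera axes: x right, y up, looking along -z (the intrinsics and any distortion apply to the point x, -y, -z); pixel columns grow to the right and rows downward; lengths in m; the calibration is good to about 2 mm. A picture is of the moment at which its call begins.
A pose or a line that the arm cannot do raises manip.PlanningError and nothing moves.
- manip.close_job(): hands the job in; it is judged then, once.
The state is a dict: "clock": time; "joints": joint angles; "dq": joint speeds; "joint_efforts": joint torques, N m; "tool_pos": TCP position; "eef_rot": TCP orientation; "ft_force": force on the tool from outside, world axes, zero at the start; "ft_torque": the same for the moment, N m; "grip_width": finger opening in m; "finger_force": force on a finger pad.
Only numpy, scipy, OpenCV 4.12 (cv2) and the standard library are available. Lean on these libraries where they do the work, as an engineer would, in place of code of your own. Each camera call takes 0.05 s, during which the arm holds its last target. There are 200 camera calls.

### The job

Take the microscope's two adjusting drivers off the sloping rest and stand each one upright, shaft down, in a socket of its own in the metal holder, fully home with the collar resting on the block. Two of the four sockets have a broken-off stub stuck at the bottom and nobody knows which two: where a driver stops short, do not leave it standing proud but try another socket. Let go of both, and do not push the other things on the desk about.

Things in the scene. Friction and masses are not known exactly. Their poses are not given: they have to be found in the camera images.
- rest: fixed grey bench rest, base 130 x 125 mm, with two sloping open troughs at y = +37.5 and -37.5 mm. Origin: centre of its underside, z up. Each driver lies with its shaft tip at x = +50, z = 22 mm, its axis rising 50 degrees above level towards -x (the robot's side). The troughs are open upward: a driver lifts straight up or out along its axis.
- driver_a: the one (trough at y = +37.5 mm) of two identical loose drivers, 140 mm long, 60 g: steel shaft 9 mm diameter, z 0 to 65 mm, tip bevelled over 2 mm; black collar 24 mm diameter, z 65 to 70; round black handle with grey ribs, 18 mm diameter, z 70 to 140. Origin: centre of the shaft's tip; z along the axis towards the handle end.
- driver_b: the other (trough at y = -37.5 mm) of two identical loose drivers, 140 mm long, 60 g: steel shaft 9 mm diameter, z 0 to 65 mm, tip bevelled over 2 mm; black collar 24 mm diameter, z 65 to 70; round black handle with grey ribs, 18 mm diameter, z 70 to 140. Origin: centre of the shaft's tip; z along the axis towards the handle end.
- driver_a_collar (a point): point on driver_a's axis at the collar's lower face, 65 mm from the tip
- driver_a_grip (a point): point on driver_a's axis, on the handle, 120 mm from the tip; the last 55 mm of the handle stick out of the trough, with room for fingers on both sides (along the rest's y)
- driver_b_collar (a point): point on driver_b's axis at the collar's lower face, 65 mm from the tip
- driver_b_grip (a point): point on driver_b's axis, on the handle, 120 mm from the tip; the last 55 mm of the handle stick out of the trough, with room for fingers on both sides (along the rest's y)
- holder: fixed aluminium block 60 x 220 x 80 mm (x, y, z), flat top, with four identical upright sockets in a row along its y, 55 mm apart. Origin: centre of its underside, z up. Sockets: 13 mm diameter, 2 mm chamfer, 72 mm deep. In two of them (not known which) a stub sits fast at the bottom: there a shaft goes only 45 mm in and the collar stays 20 mm above the block.
- socket_0 (a point): centre of the mouth of the socket at y = -82.5 mm of the holder, level with the block's top
- socket_1 (a point): centre of the mouth of the socket at y = -27.5 mm of the holder, level with the block's top
- socket_2 (a point): centre of the mouth of the socket at y = 27.5 mm of the holder, level with the block's top
- socket_3 (a point): centre of the mouth of the socket at y = 82.5 mm of the holder, level with the block's top
- mount_a: bystander: black round specimen mount, 32 mm diameter, 20 mm high; origin: centre of its underside
- mount_b: bystander: black round specimen mount, 32 mm diameter, 20 mm high; origin: centre of its underside
- dish: bystander: shallow glass dish, 90 mm diameter, 16 mm high; origin: centre of its underside
- jar: bystander: amber glass jar with black cap, 52 mm diameter, 65 mm high; origin: centre of its underside
- lens_brush: bystander: lens brush lying flat, 160 mm long; origin: between its ends, on its underside
- slide_box: bystander: grey slide box 90 x 130 x 34 mm; origin: centre of its underside
- mouse: bystander: black computer mouse 105 x 60 x 22 mm; origin: centre of its underside
Not all that is in view belongs to the job. What is shaped like the driver_b but purple or white is not meant.

How it is judged:
At the end, for the whole second after the job is handed in: Both drivers stand in sockets of the holder, released and at rest: each collar's lower face within 5 mm of the block's top, on the socket's axis within 6 mm, the driver upright within 5 degrees (z of driver_a_collar in the frame of holder between 0.075 and 0.085 m and angle between each of driver_a, driver_b's own z axis and vertical below 0.09 rad and linear speed of each of driver_a, driver_b below 0.02 m/s and (horizontal distance between driver_a_collar and socket_0 below 0.006 m or horizontal distance between driver_a_collar and socket_1 below 0.006 m or horizontal distance between driver_a_collar and socket_2 below 0.006 m or horizontal distance between driver_a_collar and socket_3 below 0.006 m) and z of driver_b_collar in the frame of holder between 0.075 and 0.085 m and (horizontal distance between driver_b_collar and socket_0 below 0.006 m or horizontal distance between driver_b_collar and socket_1 below 0.006 m or horizontal distance between driver_b_collar and socket_2 below 0.006 m or horizontal distance between driver_b_collar and socket_3 below 0.006 m)); the robot touches nothing.
It fails at once if another thing on the desk was pushed more than 40 mm (distance of any of mount_a, mount_b, dish, jar, lens_brush, slide_box, mouse from where it was at the start of the episode above 0.04 m).
It also fails if it takes over 72 s, if anything falls off the work surface, if the arm or the gripper's body presses on something with over 40 N, if the wrist force passes 120 N, or if a joint passes its speed limit or range.

## Working session

There is one attempt and no reset: what is moved stays moved. The work goes in short steps, each a Python script; the robot and the scene stay as the last script left them, time stands still between calls to the robot, and variables do not carry over. Pictures are saved under pics/ and viewed, at most 10 in all, crops included, and the job is handed in when it is done.

```bash
mkdir -p pics
python3 - <<'E'
from bench import manip
import cv2,pickle,numpy as np
d={}
for n in("scene","side","wrist"):
    c=manip.capture(n); d[n]=c
    print(n,c["K"].round(1).tolist(),np.round(c["dist"],3),c["world_from_camera"].round(3).tolist())
pickle.dump(d,open("cap0.pkl","wb"))
cv2.imwrite("pics/a.png",cv2.cvtColor(cv2.resize(d["scene"]["frame"],(800,600),interpolation=cv2.INTER_CUBIC),cv2.COLOR_RGB2BGR))
cv2.imwrite("pics/b.png",cv2.cvtColor(cv2.resize(d["side"]["frame"],(800,600),interpolation=cv2.INTER_CUBIC),cv2.COLOR_RGB2BGR))
s=manip.state();print(s,manip.tip_reach)
E
```

```text
scene [[366.7, 0.0, 250.5], [0.0, 366.7, 193.9], [0.0, 0.0, 1.0]] [0.026 0.    0.    0.    0.   ] [[-0.748, -0.44, 0.497, 1.058], [0.663, -0.515, 0.543, 0.539], [0.017, 0.736, 0.677, 0.783], [0.0, 0.0, 0.0, 1.0]]
side [[485.6, 0.0, 260.3], [0.0, 485.6, 192.4], [0.0, 0.0, 1.0]] [-0.168  0.     0.     0.     0.   ] [[0.977, 0.153, -0.148, 0.287], [-0.212, 0.758, -0.617, -1.083], [0.018, 0.634, 0.773, 1.398], [0.0, 0.0, 0.0, 1.0]]
wrist [[286.7, 0.0, 258.2], [0.0, 286.7, 189.7], [0.0, 0.0, 1.0]] [-0.033  0.     0.     0.     0.   ] [[1.0, 0.0, 0.002, 0.648], [-0.001, 0.956, 0.294, 0.082], [-0.002, -0.294, 0.956, 0.384], [0.0, 0.0, 0.0, 1.0]]
{'clock': 0.15, 'joints': array([-0.09920595,  0.33374995,  0.03988343,  1.4660981 , -0.01342784,
        1.34324022, -0.05850023]), 'dq': array([ 2.38397881e-03, -3.38753650e-03, -3.86320084e-04, -2.73915904e-03,
       -2.40442761e-03,  6.02582647e-05, -4.47907100e-04]), 'joint_efforts': array([ 1.24259990e-03, -6.56844234e+01,  1.33660264e+00, -4.04110801e+01,
       -5.95439016e-02,  4.17590642e-02, -1.22402304e-05]), 'tool_pos': array([ 6.49656851e-01, -1.29586004e-05,  2.35848142e-01]), 'eef_rot': array([-2.22088252e+00, -2.22082780e+00,  1.42648790e-03]), 'ft_force': array([-0.38003585, -0.41280133, -0.39922655]), 'ft_torque': array([-0.01076156,  0.00585115, -0.02032798]), 'finger_force': 0.0, 'grip_width': 0.08687862495930765} 0.014
```

View pics/a.png

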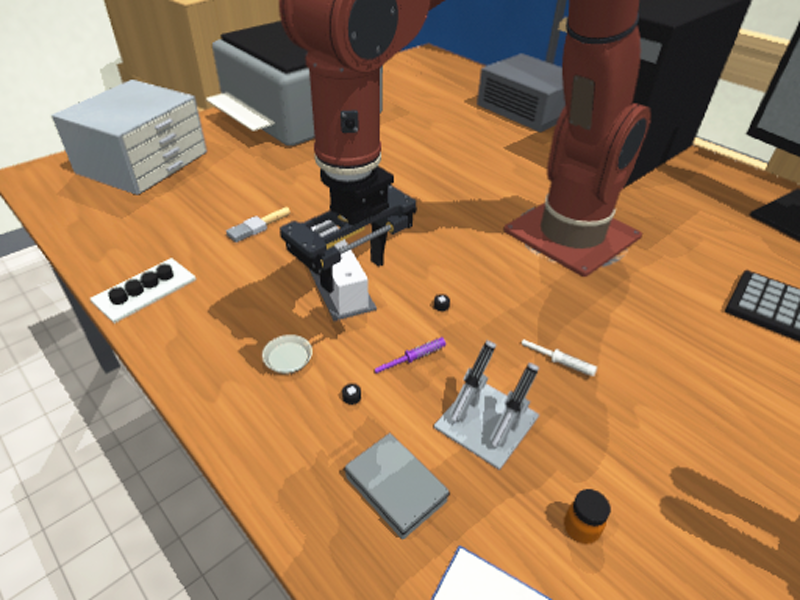

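View pics/b.png

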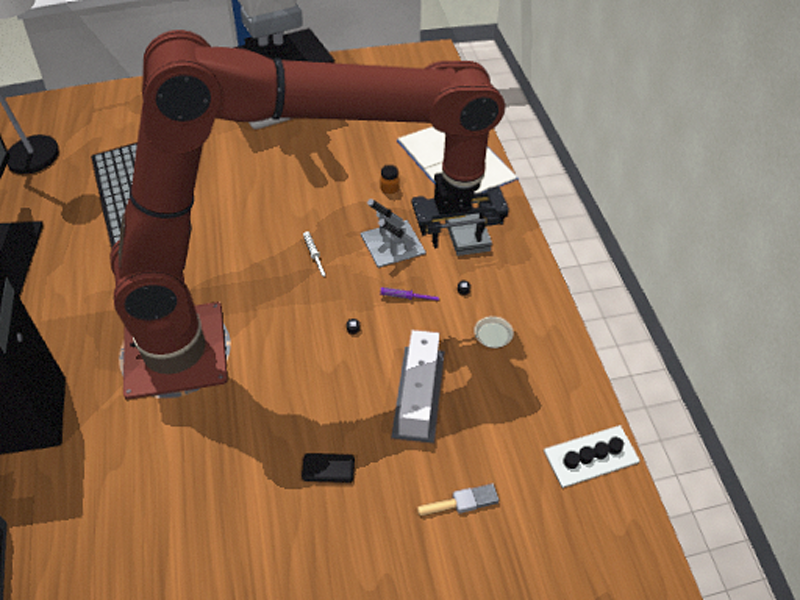

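The side view (800x600) shows the holder with four sockets at about (424,342), (421,363), (418,385) and (416,407), and the rest at (392,240). Driver-shaped candidates in the scene view:
- **Black pair in the rest's troughs:** (490,350) and (527,375). These fit the description: black with grey ribs, lying on the sloping rest.
- **Purple:** (410,355), excluded.
- **White:** (560,355), excluded.

I'll confirm in a crop and measure.

```bash
cat > geo.py <<'E'
import numpy as np,cv2
def rays(c,px):
    p=cv2.undistortPoints(np.float64(px).reshape(-1,1,2),c["K"],np.float64(c["dist"])).reshape(-1,2)
    return np.c_[p[:,0],-p[:,1],-np.ones(len(p))]
def onplane(c,px,z):
    T=c["world_from_camera"];r=rays(c,px)@T[:3,:3].T;o=T[:3,3]
    return o+r*((z-o[2])/r[:,2])[:,None]
def cloud(c):
    h,w=c["z_map"].shape
    u,v=np.meshgrid(np.arange(w),np.arange(h))
    r=rays(c,np.c_[u.ravel(),v.ravel()])*c["z_map"].reshape(-1,1)
    T=c["world_from_camera"];P=r@T[:3,:3].T+T[:3,3]
    P[c["z_map"].ravel()==0]=np.nan
    return P.reshape(h,w,3)
E
python3 - <<'E'
import pickle,cv2,numpy as np
from geo import *
d=pickle.load(open("cap0.pkl","rb"))
sc=d["scene"]["frame"];wr=d["wrist"]["frame"];sd=d["side"]["frame"]
f=lambda a,s:cv2.resize(a,s,interpolation=cv2.INTER_CUBIC)
im=np.vstack([np.hstack([f(sc[205:305,270:390],(400,300)),f(sd[125:175,225:292],(400,300))]),np.hstack([f(wr,(400,300)),f(sd[200:290,240:300],(400,300))])])
cv2.imwrite("pics/c.png",im[:,:,::-1])
for n in d:
    P=cloud(d[n]);I=d[n]["frame"].astype(int)
    ok=(P[...,0]>.3)&(P[...,0]<1)&(abs(P[...,1])<.5)
    # holder top
    m=(ok&(abs(P[...,2]-.08)<.006)).astype(np.uint8)
    k,L,S,C=cv2.connectedComponentsWithStats(m)
    for i in range(1,k):
        if S[i,4]>60:
            q=P[L==i];print(n,"z80",S[i,:5],cv2.minAreaRect(np.float32(q[:,:2]*1000)),q[:,2].mean())
    # black drivers
    m=(ok&(I.max(2)<75)&(P[...,2]>.045)&(P[...,2]<.2)).astype(np.uint8)
    k,L,S,C=cv2.connectedComponentsWithStats(m,connectivity=8)
    for i in range(1,k):
        if S[i,4]>30:
            q=P[L==i];mu=q.mean(0);a=np.linalg.svd(q-mu)[2][0];a*=np.sign(a[2]);t=(q-mu)@a
            print(n,"blk",S[i],mu.round(4),a.round(3),(mu+a*t.min()).round(3),(mu+a*t.max()).round(3))
E
```

```text
scene z80 [213 159  23  25 332] ((541.8099975585938, -163.65650939941406), (99.81428527832031, 61.363914489746094), 70.26243591308594) 0.07861923497921611
scene z80 [297 235  16  13  79] ((555.9620971679688, 189.0336151123047), (36.91401290893555, 32.63508605957031), 9.724676132202148) 0.080181652831486
scene z80 [323 250  16  14  84] ((543.012939453125, 264.0901184082031), (31.61078453063965, 34.43491744995117), 22.545976638793945) 0.07988356016209297
scene blk [298 220  18  28 134] [0.5515 0.1902 0.0984] [-0.638 -0.119  0.761] [0.571 0.194 0.076] [0.527 0.186 0.128]
scene blk [324 235  19  29 140] [0.5384 0.2646 0.0981] [-0.628 -0.106  0.771] [0.557 0.268 0.075] [0.514 0.26  0.128]
scene blk [367 313  23  24 408] [0.5939 0.4369 0.0626] [-0.917 -0.375  0.134] [0.611 0.444 0.06 ] [0.57  0.427 0.066]
side z80 [256 211  25  60 936] ((524.2804565429688, -226.28921508789062), (226.1365203857422, 60.06562423706055), 70.68163299560547) 0.0787999102216726
side blk [244 106  11   9  85] [0.5901 0.426  0.0615] [-0.142  0.986  0.091] [0.593 0.404 0.06 ] [0.586 0.456 0.064]
side blk [238 129  13  11  63] [0.5366 0.2521 0.0968] [-0.596 -0.151  0.789] [0.56  0.258 0.065] [0.514 0.246 0.127]
side blk [245 140  14  13  70] [0.5498 0.1785 0.0989] [-0.597 -0.192  0.779] [0.578 0.188 0.062] [0.525 0.171 0.131]
wrist z80 [146   0  22   7 112] ((550.8460083007812, 173.17074584960938), (5.711855411529541, 20.289546966552734), 89.3922119140625) 0.07822075768014905
wrist z80 [ 146  288   59   40 1504] ((540.2251586914062, -169.88153076171875), (83.9943618774414, 56.87995910644531), 70.54344177246094) 0.07952548083840576
```

View pics/c.png

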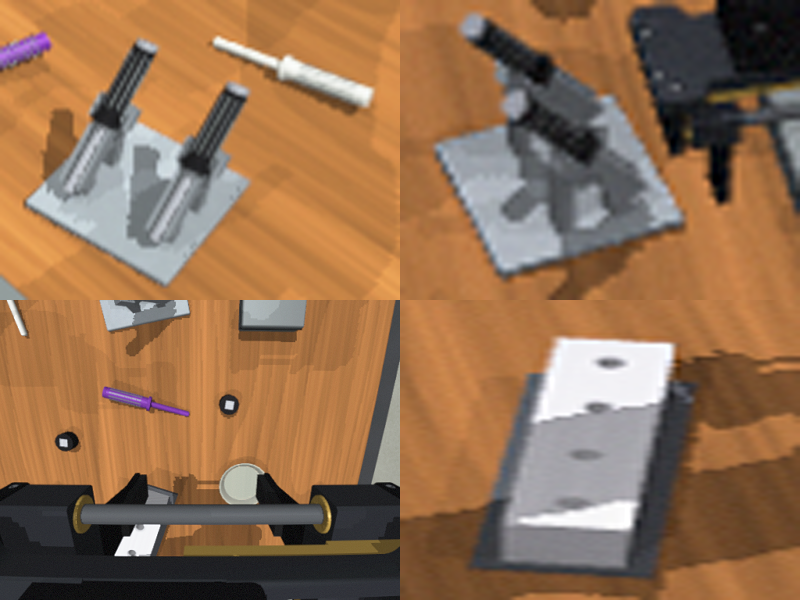

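The crop confirms it: two black, grey-ribbed drivers lie in the rest's troughs, while the purple and white ones lie on the desk. The four holder sockets are visible in the bottom-right panel. Next I'll fit the driver axes, check IK, and look at the holder from above.

```bash
cat > plan.py <<'E'
from geo import *
from scipy.spatial.transform import Rotation as R
def rv(z,y):
    z=z/np.linalg.norm(z);y=y-z*(y@z);y/=np.linalg.norm(y)
    return R.from_matrix(np.c_[np.cross(y,z),y,z]).as_rotvec()
E
python3 - <<'E'
import pickle
from plan import *
from scipy.optimize import least_squares
from bench import manip
d=pickle.load(open("cap0.pkl","rb"))
box={"a":{"scene":(324,235,19,29),"side":(238,129,13,11)},"b":{"scene":(298,220,18,28),"side":(245,140,14,13)}}
pts={}
for k in box:
    pts[k]=[]
    for n,(x,y,w,h) in box[k].items():
        P=cloud(d[n])[y:y+h,x:x+w].reshape(-1,3);I=d[n]["frame"][y:y+h,x:x+w].reshape(-1,3)
        pts[k].append(P[(I.max(1)<75)&(P[:,2]>.085)&(P[:,2]<.14)])
def ax(psi): return np.array([-.6428*np.cos(psi),-.6428*np.sin(psi),.766])
def res(p):
    r=[]
    for i,k in enumerate("ab"):
        q=np.vstack(pts[k])-np.r_[p[1+2*i:3+2*i],.1139]
        a=ax(p[0]);r.append(np.linalg.norm(np.cross(q,a),axis=1)-.009)
    return np.hstack(r)
s=least_squares(res,[.17,.525,.257,.54,.183],loss="soft_l1",f_scale=.002)
print("psi,gripA,gripB",s.x.round(4),"rms",np.sqrt(np.mean(s.fun**2)), "spacing",np.hypot(*(s.x[1:3]-s.x[3:5])))
np.save("rest.npy",s.x)
psi=s.x[0];a=ax(psi);yr=np.array([-np.sin(psi),np.cos(psi),0])
for i in (0,1):
  g=np.r_[s.x[1+2*i:3+2*i],.1139]
  for sg in(1,-1):
    for off in(0,.005,.09):
      j=manip.ik(g-a*.005+a*off,rv(-a,sg*yr)); print(i,sg,off,None if j is None else j.round(2))
down=np.array([0,0,-1.])
manip.reach([.52,-.28,.30],rv(down,np.array([1.,0,0])))
c=manip.capture("wrist");pickle.dump(c,open("cap1.pkl","wb"))
cv2.imwrite("pics/d.png",c["frame"][:,:,::-1])
P=cloud(c);m=(abs(P[...,2]-.08)<.006).astype(np.uint8)
k,L,S,C=cv2.connectedComponentsWithStats(m)
for i in range(1,k):
    if S[i,4]>300: print(S[i],cv2.minAreaRect(np.float32(P[L==i][:,:2]*1000)),P[L==i][:,2].mean())
print(manip.state()["clock"],manip.state()["tool_pos"])
E
```

```text
psi,gripA,gripB [0.1909 0.518  0.2566 0.5313 0.1821] rms 0.0024488801674375743 spacing 0.07565979152372168
0 1 0 [-0.41  0.02 -0.34  2.32  1.11  0.39  0.05]
0 1 0.005 [-0.4   0.   -0.34  2.33  1.08  0.4   0.07]
0 1 0.09 [-0.45 -0.23 -0.35  2.36  0.67  0.51  0.44]
0 -1 0 None
0 -1 0.005 None
0 -1 0.09 [ 0.34 -0.35 -0.99  2.33  0.1   0.38 -2.18]
1 1 0 [-0.27 -0.04 -0.27  2.38  1.02  0.26  0.28]
1 1 0.005 [-0.27 -0.06 -0.28  2.38  0.97  0.26  0.32]
1 1 0.09 None
1 -1 0 None
1 -1 0.005 None
1 -1 0.09 [ 0.23 -0.36 -0.71  2.4  -0.05  0.35 -1.86]
[ 212   23  103  186 8218] ((521.1860961914062, -222.29495239257812), (220.73324584960938, 60.46751022338867), 70.74085235595703) 0.07958150480712277
1.4 [ 0.52108229 -0.27801958  0.29943845]
```

View pics/d.png

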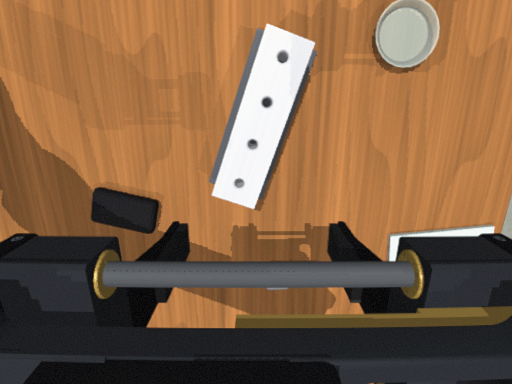

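The wrist view shows the holder clear of other things, with sockets at (283,57), (267,102), (252,144) and (239,183). I'll locate them precisely, then pick driver_a with a vertical straddling descent.

Run:
```python
import pickle
from plan import *
from bench import manip
c=pickle.load(open("cap1.pkl","rb"))
g=cv2.cvtColor(c["frame"],cv2.COLOR_RGB2GRAY)
px=[]
for x,y in[(239,183),(252,144),(267,102),(283,57)]:
    w=255-g[y-9:y+10,x-9:x+10].astype(float);w=np.clip(w-60,0,None) if 0 else (w>110)*1.
    v,u=np.mgrid[y-9:y+10,x-9:x+10];px.append([(u*w).sum()/w.sum(),(v*w).sum()/w.sum()])
S=onplane(c,px,.08);print(np.round(px,1).tolist(),S.round(4).tolist(),np.linalg.norm(np.diff(S,axis=0),axis=1))
t=np.arange(4)-1.5;D=((S-S.mean(0))*t[:,None]).sum(0);D/=np.linalg.norm(D);print("dir",D,np.degrees(np.arctan2(D[1],D[0])))
S=S.mean(0)+np.outer(t*.055,D);print(S.round(4));np.savez("holder.npz",S=S,D=D)
q=np.load("rest.npy");psi=q[0];a=np.array([-.6428*np.cos(psi),-.6428*np.sin(psi),.766]);yr=np.array([-np.sin(psi),np.cos(psi),0])
for k in(0,1):
  gp=np.r_[q[1+2*k:3+2*k],.1139]-a*.005
  for h in(0,.05,.1,.13):
    for tl in(0,12):
      z=R.from_rotvec(yr*np.radians(tl)).apply(-a)
      j=manip.ik(gp+[0,0,h],rv(z,yr));print(k,h,tl,z.round(2),None if j is None else j.round(2))
for s in S:
  for zz in(.13,.23):
    for sg in(1,-1):
      j=manip.ik(np.r_[s[:2],zz],rv(np.array([0,0,-1.]),sg*np.array([D[1],-D[0],0])));print(zz,sg,None if j is None else j.round(2))
st=manip.state();print(st["tool_pos"],st["clock"],st["dq"].round(4))
```

```text
[[238.4, 182.3], [252.0, 143.6], [266.6, 102.0], [282.3, 56.8]] [[0.4931, -0.2986, 0.08], [0.5114, -0.2473, 0.08], [0.5295, -0.1961, 0.08], [0.5476, -0.1446, 0.08]] [0.0544957  0.05429324 0.05459793]
dir [0.33370035 0.9426792  0.        ] 70.5064736376256
[[ 0.4929 -0.2994  0.08  ]
 [ 0.5112 -0.2476  0.08  ]
 [ 0.5296 -0.1957  0.08  ]
 [ 0.5479 -0.1439  0.08  ]]
0 0 0 [ 0.63  0.12 -0.77] [ 0.18  0.06 -0.93  2.3   1.16  0.42  0.03]
0 0 12 [ 0.46  0.09 -0.88] [-0.26  0.07 -0.42  2.17  0.5   0.53  0.7 ]
0 0.05 0 [ 0.63  0.12 -0.77] [-0.06 -0.07 -0.66  2.27  0.78  0.42  0.4 ]
0 0.05 12 [ 0.46  0.09 -0.88] [-0.28 -0.01 -0.38  2.12  0.37  0.62  0.84]
0 0.1 0 [ 0.63  0.12 -0.77] [-0.19 -0.15 -0.5   2.22  0.55  0.5   0.63]
0 0.1 12 [ 0.46  0.09 -0.88] [-0.3  -0.07 -0.35  2.06  0.29  0.72  0.93]
0 0.13 0 [ 0.63  0.12 -0.77] [-0.24 -0.19 -0.45  2.18  0.47  0.56  0.72]
0 0.13 12 [ 0.46  0.09 -0.88] [-0.31 -0.1  -0.34  2.02  0.25  0.78  0.97]
1 0 0 [ 0.63  0.12 -0.77] [ 0.17 -0.03 -0.71  2.36  1.    0.24  0.31]
1 0 12 [ 0.46  0.09 -0.88] [-0.22  0.01 -0.28  2.22  0.33  0.46  1.  ]
1 0.05 0 [ 0.6
[... 531 characters left out ...]
3 1 [ 0.26  0.19  0.24  1.67 -0.05  1.29  0.17]
0.23 -1 [-0.56  0.48  1.38  1.7  -0.49  1.37 -2.58]
0.13 1 [ 0.21  0.25  0.19  1.81 -0.05  1.09  0.08]
0.13 -1 [-0.63  0.64  1.37  1.84 -0.67  1.24 -2.54]
0.23 1 [ 0.2   0.17  0.2   1.69 -0.03  1.29  0.06]
0.23 -1 None
0.13 1 [ 0.14  0.24  0.16  1.81 -0.04  1.09 -0.03]
0.13 -1 [-0.74  0.63  1.38  1.85 -0.66  1.23 -2.64]
0.23 1 [ 0.13  0.16  0.16  1.69 -0.03  1.29 -0.04]
0.23 -1 None
0.13 1 [ 0.07  0.25  0.12  1.81 -0.03  1.09 -0.13]
0.13 -1 [ 1.06  0.46 -1.09  1.76  0.44  1.19  2.64]
0.23 1 [ 0.07  0.17  0.13  1.69 -0.02  1.29 -0.14]
0.23 -1 None
[ 0.52108229 -0.27801958  0.29943845] 1.4 [-0.0038  0.0028  0.0017  0.0009  0.0024  0.001   0.0013]
```

```bash
cat >> plan.py <<'E'
from bench import manip
q=np.load("rest.npy");psi=q[0];A=np.array([-.6428*np.cos(psi),-.6428*np.sin(psi),.766]);yr=np.array([-np.sin(psi),np.cos(psi),0])
H=np.load("holder.npz");S,D=H["S"],H["D"]
DN=rv(np.array([0,0,-1.]),np.array([D[1],-D[0],0]))
UP=np.array([0,0,1.])
def st():
    s=manip.state();return "t%.1f pos %s F %s w %.4f ff %.1f"%(s["clock"],s["tool_pos"].round(4),s["ft_force"].round(1),s["grip_width"],s["finger_force"])
def pick(k):
    g=np.r_[q[1+2*k:3+2*k],.1139]-A*.005;r=rv(-A,yr)
    manip.set_gripper(.055)
    manip.reach(g+UP*.1,r);print(st())
    manip.move_linear(g+UP*.0,r,vel=.1);print(st(),"target",g.round(4))
    manip.set_gripper(0.0);print(st())
    manip.move_linear(g+UP*.12,r,vel=.12);print(st())
    manip.move_linear(g+UP*.19,r,vel=.15)
E
python3 - <<'E'
from plan import *
import pickle
manip.reach([.52,0,.30],DN)
pick(0)
manip.reach(np.r_[S[3,:2],.28],DN);print(st())
d={n:manip.capture(n) for n in("scene","side")};pickle.dump(d,open("cap2.pkl","wb"))
f=lambda a,s:cv2.resize(a,s,interpolation=cv2.INTER_CUBIC)
cv2.imwrite("pics/e.png",np.hstack([f(d["scene"]["frame"][80:280,150:400],(400,320)),f(d["side"]["frame"][100:300,170:420],(400,320))])[:,:,::-1])
E
```

```text
t4.4 pos [0.522  0.2562 0.2107] F [ 0.5  0.  -0.9] w 0.0548 ff 0.0
t5.5 pos [0.5215 0.2571 0.1104] F [-0.1 -0.5  0.7] w 0.0550 ff 0.0 target [0.5211 0.2572 0.1101]
t6.2 pos [0.5211 0.2572 0.1101] F [-0.9 -1.3 -0. ] w 0.0172 ff 30.0
t7.4 pos [0.5208 0.2568 0.229 ] F [ 0.2 -0.1 -0.9] w 0.0170 ff 30.0
t9.5 pos [ 0.5481 -0.1423  0.2797] F [-0.1  0.1 -0.7] w 0.0170 ff 30.0
```

View pics/e.png

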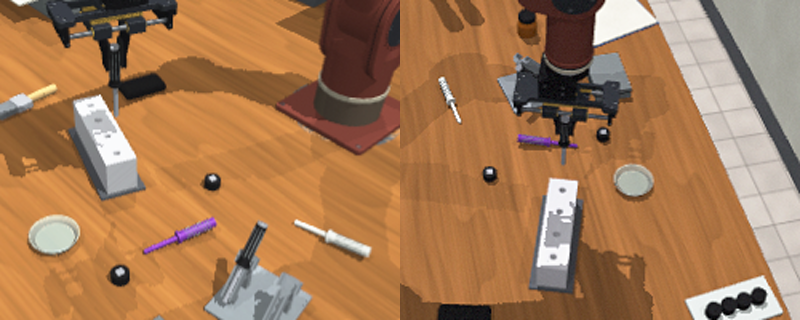

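The pictures show driver_a held upright above the holder at about (115,90) in the left panel and (563,150) in the right. The other driver and the bystanders are in place. Now I'll measure the shaft axis.

```bash
cat >> plan.py <<'E'
from scipy.optimize import least_squares
def shaft(d,tcp):
    """axis of the held shaft: offset of its axis from the TCP (x,y) at the tip and slopes"""
    tip=tcp[2]-.115;Q=[];ctr=[]
    for n in d:
        P=cloud(d[n]);r=np.hypot(P[...,0]-tcp[0],P[...,1]-tcp[1])
        m=(r<.025)&(P[...,2]>tip-.002)&(P[...,2]<tip+.058)
        p=P[m];Q.append(p)
        # centre line by rays: mean pixel of each image row, at the row's mean depth, pushed in by the radius
        print(n,len(p),p.mean(0).round(4) if len(p) else "")
    p=np.vstack(Q)
    f=lambda x:np.linalg.norm(p[:,:2]-x[:2]-np.outer(p[:,2]-tip,x[2:]),axis=1)-.0045
    s=least_squares(f,[tcp[0],tcp[1],0,0],loss="soft_l1",f_scale=.001)
    print("tip-tcp",(s.x[:2]-tcp[:2]).round(4),"slope",s.x[2:].round(3),"rms",np.sqrt(np.mean(s.fun**2)).round(4))
    return s.x
E
python3 - <<'E'
from plan import *
import pickle
d=pickle.load(open("cap2.pkl","rb"));t=np.array([.5481,-.1423,.2797])
x=shaft(d,t)
for n in d: shaft({n:d[n]},t)
s=manip.state();print(st());print(R.from_rotvec(s["eef_rot"]).as_matrix()[:,2])
E
```

```text
scene 50 [ 0.5488 -0.1398  0.1941]
side 31 [ 0.5494 -0.1485  0.1933]
tip-tcp [ 0.0012 -0.0026] slope [-0.    0.02] rms 0.0018
scene 50 [ 0.5488 -0.1398  0.1941]
tip-tcp [-0.0013 -0.0009] slope [0.018 0.002] rms 0.0015
side 31 [ 0.5494 -0.1485  0.1933]
tip-tcp [ 0.002  -0.0044] slope [0.   0.03] rms 0.0013
t9.6 pos [ 0.5481 -0.1423  0.28  ] F [0.3 0.2 0. ] w 0.0173 ff 30.0
[ 3.59986247e-04  1.76910458e-04 -9.99999920e-01]
```

```bash
cat >> plan.py <<'E'
def hover(k,off,z=.28):
    manip.reach(np.r_[S[k,:2]+off,z],DN);manip.dwell(.3)
def insert(k,off):
    """lower the held driver; returns shaft depth (m) reached and force. Full home: 0.065"""
    p=np.r_[S[k,:2]+off,.205];manip.move_linear(p,DN,vel=.12);manip.dwell(.2)
    f0=manip.state()["ft_force"];print(st())
    def go(z,v):
        manip.move_linear(np.r_[p[:2],z],DN,vel=v);f=manip.state()["ft_force"]-f0
        return f
    for dep in list(np.arange(0,.007,.002))+list(np.arange(.010,.042,.008))+list(np.arange(.042,.052,.0015))+[.056,.060]+list(np.arange(.062,.0675,.001)):
        f=go(.195-dep,.05)
        if f[2]>6 or np.hypot(f[0],f[1])>15: break
    print("socket",k,"depth %.4f"%dep,"dF",f.round(1),st());return dep,f
E
python3 - <<'E'
from plan import *
import pickle
d=pickle.load(open("cap2.pkl","rb"))
for n in d:
    P=cloud(d[n]);m=(abs(P[...,2]-.08)<.006)&(np.hypot(P[...,0]-.52,P[...,1]+.22)<.13)
    print(n,m.sum(),cv2.minAreaRect(np.float32(P[m][:,:2]*1000)))
print(S.mean(0))
off=np.array([.001,.001])
hover(3,off)
insert(3,off)
E
```

```text
scene 839 ((520.9366455078125, -223.11309814453125), (227.01956176757812, 61.264957427978516), 70.79316711425781)
side 928 ((524.1573486328125, -226.77639770507812), (225.6976318359375, 60.116580963134766), 70.72701263427734)
[ 0.52039977 -0.22163808  0.08      ]
t11.1 pos [ 0.5494 -0.1429  0.2059] F [ 0.3 -0.1 -0.7] w 0.0172 ff 30.0
socket 3 depth 0.0660 dF [-4.5 -0.5 11. ] t17.0 pos [ 0.5493 -0.1429  0.1302] F [-4.2 -0.6 10.3] w 0.0172 ff 30.0
```

Driver_a bottomed out at 66 mm, so it is fully home in socket_3. I'll release it and pick driver_b.

Run:
```python
from plan import *
import pickle
manip.set_gripper(.055);print(st())
p=manip.state()["tool_pos"];manip.move_linear([p[0],p[1],.29],DN,vel=.15);print(st())
manip.reach([.5,.0,.32],DN)
d={n:manip.capture(n) for n in("scene","side")}
pick(1)
f=lambda a,s:cv2.resize(a,s,interpolation=cv2.INTER_CUBIC)
off=np.array([.001,.001])
hover(2,off);print(st())
e={n:manip.capture(n) for n in("scene","side")}
pickle.dump((d,e),open("cap3.pkl","wb"))
cv2.imwrite("pics/f.png",np.hstack([f(e["scene"]["frame"][80:240,150:350],(400,320)),f(e["side"]["frame"][150:310,190:390],(400,320))])[:,:,::-1])
shaft(e,manip.state()["tool_pos"])
```

```text
t17.9 pos [ 0.5489 -0.1429  0.129 ] F [-0.4  0.3  0.6] w 0.0546 ff 0.0
t19.1 pos [ 0.5485 -0.1428  0.2889] F [0.  0.8 0.1] w 0.0547 ff 0.0
t21.2 pos [0.5351 0.1821 0.2107] F [0.9 0.5 0.3] w 0.0550 ff 0.0
t22.4 pos [0.5347 0.1826 0.1102] F [-0.4  0.5  0.3] w 0.0554 ff 0.0 target [0.5345 0.1827 0.1101]
t23.1 pos [0.5345 0.1827 0.1101] F [-0.2 -0.5  0.1] w 0.0174 ff 29.9
t24.3 pos [0.5341 0.1824 0.2289] F [-0.2  0.3 -1.6] w 0.0173 ff 29.9
t26.6 pos [ 0.5307 -0.194   0.2802] F [ 0.6 -0.6 -0.8] w 0.0171 ff 29.9
scene 52 [ 0.5313 -0.1921  0.194 ]
side 28 [ 0.5315 -0.1991  0.1917]
tip-tcp [ 0.0002 -0.0008] slope [-0.023 -0.005] rms 0.0017
```

View pics/f.png

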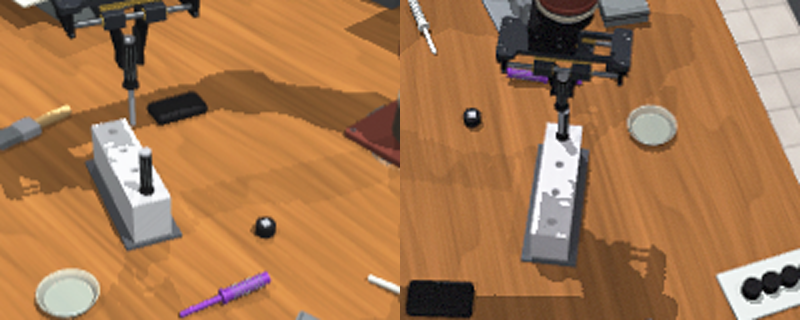

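Driver_a stands home in the end socket at about (147,175) in the left panel. Driver_b is held upright above the holder at (132,90). I'll insert it, moving on to another socket if it stops short.

Run:
```python
from plan import *
off=np.array([.001,.001])
for k in(2,1,0):
    dep,f=insert(k,off)
    if dep>.0635: print("home in",k);break
    if dep<.035: print("blocked early");break
    if manip.state()["clock"]>55: break
    p=manip.state()["tool_pos"]; manip.move_linear([p[0],p[1],.225],DN,vel=.15)
```

```text
t27.7 pos [ 0.531  -0.1949  0.2059] F [ 0.4  0.3 -0.4] w 0.0167 ff 29.9
socket 2 depth 0.0660 dF [-4.4  0.  13. ] t33.5 pos [ 0.531  -0.1949  0.1303] F [-4.   0.3 12.6] w 0.0175 ff 30.0
home in 2
```

Run:
```python
from plan import *
manip.set_gripper(.055)
p=manip.state()["tool_pos"];manip.move_linear([p[0],p[1],.29],DN,vel=.15)
manip.reach([.55,.05,.32],DN);manip.dwell(.3);print(st())
f=lambda a,s:cv2.resize(a,s,interpolation=cv2.INTER_CUBIC)
e={n:manip.capture(n) for n in("scene","side")}
cv2.imwrite("pics/g.png",np.hstack([f(e["scene"]["frame"][80:240,150:350],(400,320)),f(e["side"]["frame"][150:310,190:390],(400,320))])[:,:,::-1])
for k in(2,3):
  for n in e:
    P=cloud(e[n]);m=np.hypot(P[...,0]-S[k,0],P[...,1]-S[k,1])<.02;z=P[m][:,2];h=P[m&(P[...,2]>.1)]
    print(k,n,"top z %.4f"%z.max(),h.mean(0).round(4),S[k].round(4))
```

```text
t36.9 pos [0.5501 0.0489 0.3199] F [ 0.5 -0.4  1.2] w 0.0549 ff 0.0
2 scene top z 0.1565 [ 0.533  -0.1902  0.1314] [ 0.5296 -0.1957  0.08  ]
2 side top z 0.1630 [ 0.5313 -0.2026  0.1334] [ 0.5296 -0.1957  0.08  ]
3 scene top z 0.1557 [ 0.5513 -0.1383  0.1319] [ 0.5479 -0.1439  0.08  ]
3 side top z 0.1585 [ 0.5498 -0.1504  0.1333] [ 0.5479 -0.1439  0.08  ]
```

View pics/g.png

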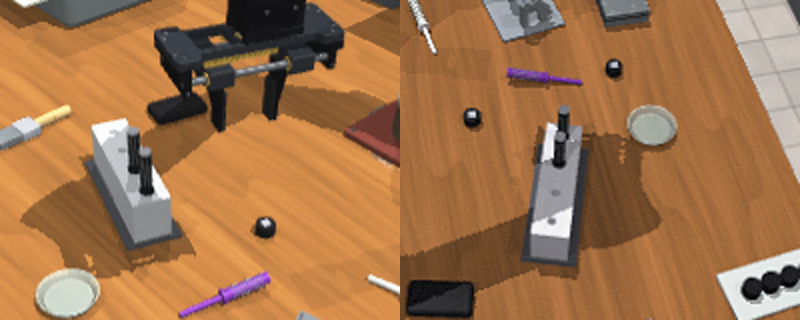

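Both drivers stand upright with collars on the block, at (133,150) and (147,170) in the left panel. Their tops measure about 0.155 m, as expected for fully home (a stub would put them at 0.175 m), and the bystanders haven't moved. I'll hand in.

```bash
python3 -c "
from bench import manip
print(manip.close_job())"
```

```text
the job is handed in; nothing more can be done
None
```

Job handed in at about 37 s: driver_a stands fully home in socket_3 and driver_b in socket_2, both released, and the bystanders looked undisturbed in the last pictures.

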